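# Draw the press-die plunger to the set height and hold it

## Task

The plunger of the small press die is held down by the strap of the clamp knob beside it. Turn the clamp knob a quarter turn clockwise so that the strap swings right clear of the plunger, then take the plunger by its grip and draw it straight up, partway out of its snug bore, until the top of its flange is level with the top of the height finger, and finish there, still holding it upright and motionless in the gripper. Do not force it sideways in the bore or pull it all the way out, do not shift the height finger, and leave the things around undisturbed.

Things in the scene. Friction and masses are not known exactly. Their poses are not given: they have to be found in the camera images.
- die_fixture: Fixed grey base plate, 90 x 260 x 12 mm, with a round steel die sleeve (54 mm diameter, 65 mm tall) standing on it. Origin: on the bore's axis, at the worktop surface under the plate. z up; its y axis runs along the plate: the clamp knob stands 90 mm to +y of the bore, the height post (10 mm thick, its top 140 mm above the worktop) 80 mm to -y; x points across the plate, away from the robot at yaw 0. It stands at a different place and yaw each time.
- bore_mouth (a point): Centre of the bore's mouth on the die's top face, 77 mm above the worktop. The bore is vertical, 19.2 mm in diameter and 65 mm deep. When seated, the plunger's flange rests on this face.
- plunger_grip (a point): Middle of the plunger's grip, on its axis. The loose steel plunger (about 0.25 kg) has from top to bottom: a round grip 20 mm in diameter and 50 mm long, a flange 34 mm in diameter and 8 mm thick, and a plain shank 18 mm in diameter and 62 mm long that sits in the bore. The point is 26 mm above the flange's top face and 25 mm below the grip's top end. The shank leaves the bore when it is raised by 62 mm.
- flange_top (a point): Centre of the top face of the plunger's flange, 26 mm below plunger_grip; 85 mm above the worktop when the plunger is seated.
- knob_grip (a point): Clamp knob: centre of its upright grey wing, on the knob's vertical axis, about 117 mm above the worktop. The wing is 12 mm thick, 46 mm long and 28 mm tall (from 13 mm above this point to 15 mm below it, where a round hub of 32 mm diameter begins). The wing's long side runs along the strap. Its axes turn with the knob; y points along the wing, away from the strap's tip.
- strap_tip (a point): End of the knob's steel strap (18 mm wide, 8 mm thick), at mid-thickness, 78 mm from the knob's axis and 26 mm below knob_grip. While clamped it lies 1.5 mm above the plunger's flange.
- clamp_knob (a joint): Angle of the knob and strap in rad: 0 = strap pointing straight at the plunger (clamped); grows as the knob turns clockwise seen from above; 1.57 = a quarter turn, strap swung right clear; end stop at 1.9. It turns stiffly (about 0.08 N m) and stays where it is left. It starts near 0.
- finger_tip (a point): Height finger: middle of the top edge at the free end of a small horizontal aluminium finger (10 mm wide, 6 mm thick) that is clamped on the height post and points at the plunger, ending 36 mm from the bore's axis. Its top face is the height at which the flange's top face must be held, 20 to 38 mm above the seated height, different each time.
- stopwatch: Loose black stopwatch, 70 x 58 x 18 mm, a bystander; origin at the centre of its underside.
- tape_roll: Loose roll of tape, 82 mm in diameter, 24 mm tall, a bystander; origin at the centre of its underside.
- load_weight0: Loose slotted steel weight, 46 mm in diameter, 28 mm tall, a bystander; origin at the centre of its underside.
Mind the look-alikes: they are no part of the job. Of the things like the part that bears plunger_grip, leave any that is blue, green or turquoise; of the rest the smaller one is meant.

How it is judged:
On the way, in this order (a step that is already met when the one before it is completed fails the run):
1. the clamp knob is turned and its strap is clear, with the plunger still seated (value of joint clamp_knob above 1.2 rad and z of flange_top in the frame of die_fixture below 0.089 m), for 0.2 s.
2. the gripper has the plunger and has started to draw it up the bore (z of flange_top in the frame of bore_mouth above 0.018 m and contact force between the fingers and plunger above 2 N), for 0.1 s.
At the end, for the whole second after the job is handed in: Through the last second the gripper holds the plunger still and upright (0.06 rad), its flange's top within 5 mm of the height finger's top face and within 5 mm of the bore's axis, its shank still in the bore; the clamp knob is turned out by over 1.2 rad (value of joint clamp_knob above 1.2 rad and z of flange_top in the frame of finger_tip between -0.005 and 0.005 m and horizontal distance between flange_top and bore_mouth below 0.005 m and angle between plunger_grip's own z axis and vertical below 0.06 rad and contact force between the fingers and plunger above 2 N and linear speed of plunger below 0.01 m/s); the arm keeps its last pose, push and grip.
It fails at once if the plunger is pulled out of the bore (z of flange_top in the frame of bore_mouth above 0.066 m).
It fails at once if the plunger is forced against the side of the bore while it is drawn (z of flange_top in the frame of bore_mouth above 0.014 m and contact force between plunger and die_fixture above 30 N).
It fails at once if the height finger is shifted (distance of finger_tip from where it was at the start of the episode above 0.004 m).
It fails at once if a bystander is disturbed (distance of any of stopwatch, tape_roll, load_weight0 from where it was at the start of the episode above 0.02 m).
It also fails if it takes over 48 s, if anything falls off the work surface, if the arm or the gripper's body presses on something with over 40 N, if the wrist force passes 120 N, or if a joint passes its speed limit or range.

## Robot

A 6-joint arm with a two-finger parallel gripper is mounted at the origin on a cart in front of the work surface, level with it; the furniture and walls round the work are solid. World frame = base frame: x ahead of the robot, y to its left, z up, the work surface at z = 0. Lengths are in m, angles in rad, forces in N, time in s.
With the tool pointing down it reaches from about 0.35 to 0.85 m from the base axis. Payload 8.1 kg.
Tool frame: the origin (TCP) lies on the centre line of the jaws, within the pads' length; the fingertips stand robot.tip_extent ahead of it and the grasp point (between the pads) lies 11 mm behind it (robot.tip_extent is the distance from the TCP to the fingertips, in m); y points along the fingers, z is the direction in which the jaws open and shut, and the axes are right-handed (so a half turn about y gives the same grasp; the last joint's range is limited). The gripper opens to 93 mm and grips with 3 to 60 N. Pads are 15 mm wide; open, the fingers measure 128 mm over their backs; the gripper's body (75 mm by 188 mm) begins 65 mm behind the grasp point.
Start: joints at [-1.313, 0.13, 1.488, -0, 1.523, -0.085], TCP at [0.202, -0.565, 0.227] pointing down, gripper open.
Joint ranges: [-2.96, 2.96], [-0.89, 2.26], [0.02, 2.5], [-1.34, 4.48], [0, 2.73], [-2.66, 2.66]. Speed limits (rad/s): [2.39, 2.39, 2.79, 3.14, 3.14, 3.14].

## Interface

Orientations are given as a rotation vector (axis times angle).
In Python, from plant import monitor, optics, robot gives the robot as it stands.
- The arm moves only by the shell command python3 -m inch 'ROWS' [OPENING] [FORCE]. ROWS is JSON, a list that holds one entry, the list of rows, each a list of 6 numbers: the shift along the tool's x, y, z in mm, then the turn, a rotation vector about the tool's x, y, z in rad. A call has 1 to 8 rows; each row shifts and turns the commanded pose from where the row before left it, along the tool's axes as they then stand; what a row does not reach is not made up. A row lasts 1/8 s, in which the tool goes at most 62.5 mm and 10.7 degrees, less where a joint would pass 70% of its speed; a pose out of reach is approached as far as the arm can. A call is refused whole if a number of a shift passes 62.5 or a number of a turn 0.188, either way. A call with a gripper value outside its range is refused whole. OPENING is the finger opening in mm, from 0 to 93, set as the call begins (- or left out, the last holds). The fingers move at their own pace and stop on an object; FORCE is the grip in N (left out, the last holds). Time passes only in rows, so rows that do not move let the fingers close. It gives the time, the measured TCP pose, the force and the opening at its end, in the units of the state.
- monitor.read_state(): the state, without advancing time (a new reading comes with each control period).
- optics.read_camera(name): name is "side" or "top" or "wrist"; returns a dict with "image" (480x640x3 uint8, blue, green, red), "fx", "fy", "cx", "cy" (pixels), "k1" (the pictures are not rectified: a ray, as slopes to the right and down, at radius r is drawn at 1 + k1 r^2 times it, then the intrinsics apply), "rvec" (rotation vector, rad) and "tvec" (3), from world to camera coordinates, as OpenCV has them. Camera axes: x right, y down, z forward; pixel columns grow to the right and rows downward; lengths in m; the calibration is good to about 2 mm. A picture is of the moment at which its call begins. There is no depth.
- robot.close_job(): hands the job in, once; it reports no verdict.
The state is a dict: "t": time; "q": joint angles; "dq": joint speeds; "joint_torque": joint torques, N m; "tool_pos": TCP position; "orientation": TCP orientation; "force": force on the tool from outside, world axes, zero at the start; "wrist_torque": the same for the moment, N m; "opening": finger opening in m.
Only numpy, scipy, OpenCV 4.12 (cv2) and the standard library are available. Lean on these libraries where they do the work, as an engineer would, in place of code of your own. Each camera call takes 0.05 s, during which the arm holds its last target.

## Working session

There is one attempt and no reset: what is moved stays moved. The work goes in short steps, Python scripts to look and compute and a shell command to move; the robot and the scene stay as the last step left them, time stands still between calls to the robot, and variables do not carry over. Pictures are saved under pics/ and viewed, and the job is handed in when it is done.

```bash
ls; mkdir -p pics; cat > h.py <<'E'
import numpy as np, cv2
from plant import monitor, optics, robot
def cam(n):
    c=optics.read_camera(n); R=cv2.Rodrigues(np.array(c['rvec'],float))[0]; c['R']=R; c['t']=np.array(c['tvec'],float).ravel(); c['o']=-R.T@c['t']; return c
def ray(c,u,v):
    xd=(u-c['cx'])/c['fx']; yd=(v-c['cy'])/c['fy']
    K=np.eye(3); p=cv2.undistortPoints(np.array([[[xd,yd]]],float),K,np.array([c['k1'],0,0,0.]))[0,0]
    d=c['R'].T@np.array([p[0],p[1],1]); return d/np.linalg.norm(d)
def plane(c,u,v,z):
    d=ray(c,u,v); return c['o']+d*(z-c['o'][2])/d[2]
def proj(c,P):
    return cv2.projectPoints(np.array(P,float).reshape(-1,1,3),np.array(c['rvec'],float),c['t'],np.array([[c['fx'],0,c['cx']],[0,c['fy'],c['cy']],[0,0,1.]]),np.array([c['k1'],0,0,0.]))[0][:,0]
def tri(a,b):
    A=np.zeros((3,3));B=np.zeros(3)
    for c,u,v in (a,b):
        d=ray(c,u,v);M=np.eye(3)-np.outer(d,d);A+=M;B+=M@c['o']
    p=np.linalg.solve(A,B); return p,[np.round(proj(c,p)[0]-[u,v],1) for c,u,v in (a,b)]
E
python3 - <<'E'
from h import *
for n in ('side','top','wrist'):
    c=cam(n); cv2.imwrite(f'pics/{n}0.png',c['image']); print(n,c['fx'],c['k1'],c['o'].round(3),c['R'][2].round(2))
print(monitor.read_state(), robot.tip_extent)
E
```

```text
pics
side 476.47773030362805 -0.09453607869508472 [ 0.255 -0.797  0.578] [ 0.33  0.81 -0.49]
top 580.5717889984211 -0.1526156498322519 [0.371 0.015 1.494] [ 0.13 -0.01 -0.99]
wrist 377.1801485818479 0.007262001837319288 [ 0.267 -0.542  0.383] [-0.24 -0.08 -0.97]
{'t': 0.15, 'q': array([-1.31338417e+00,  1.30991789e-01,  1.48906768e+00,  3.17813507e-05,
        1.52299387e+00, -8.53640448e-02]), 'dq': array([-0.00076896, -0.00179785, -0.00354498, -0.00127429, -0.00152227,
       -0.00085125]), 'joint_torque': array([ 2.98259956e-04, -5.60474718e+01, -4.92333877e+01,  7.67379091e-02,
        3.05731420e-02, -1.06349844e-04]), 'tool_pos': array([ 0.20160127, -0.56464706,  0.22580479]), 'orientation': array([-0.35238229,  2.0368329 , -2.03382125]), 'force': array([ 0.0694827 , -0.17340569, -0.21739549]), 'wrist_torque': array([ 0.03083663, -0.0092471 ,  0.00676335]), 'opening': 0.09339285339287984} 0.008
```

View pics/side0.png

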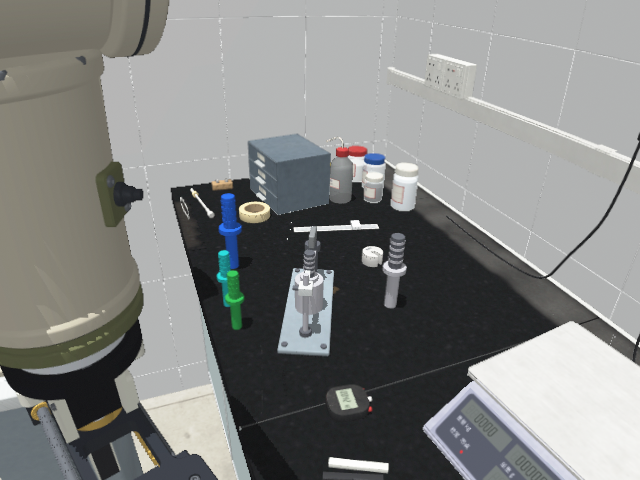

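View pics/top0.png

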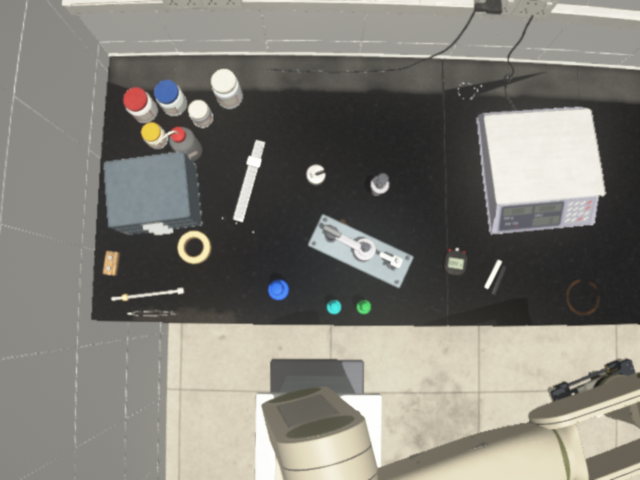

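```bash
python3 - <<'E'
import cv2
t=cv2.imread('pics/top0.png')[200:300,295:425]; s=cv2.imread('pics/side0.png')[215:365,260:420]
cv2.imwrite('pics/tz.png',cv2.resize(t,None,fx=6,fy=6,interpolation=2)); cv2.imwrite('pics/sz.png',cv2.resize(s,None,fx=4,fy=4,interpolation=2))
E
```

```text
(no output)
```

View pics/tz.png

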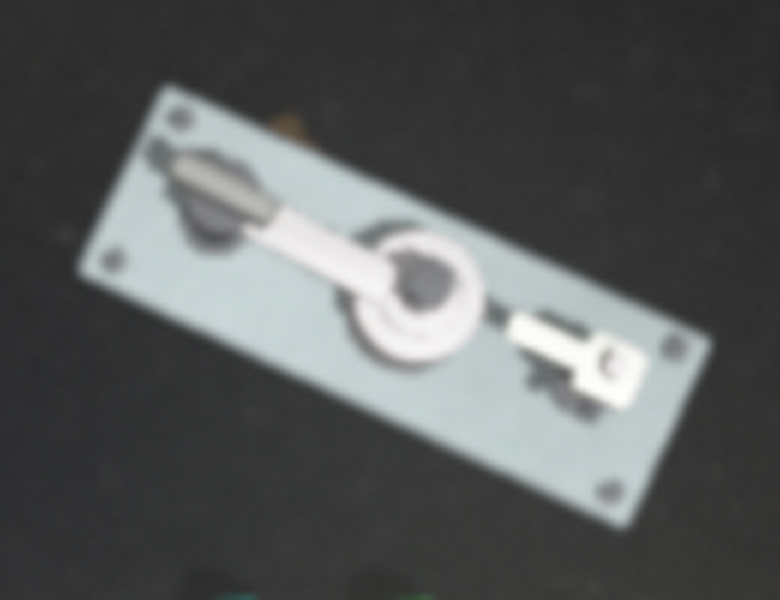

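View pics/sz.png

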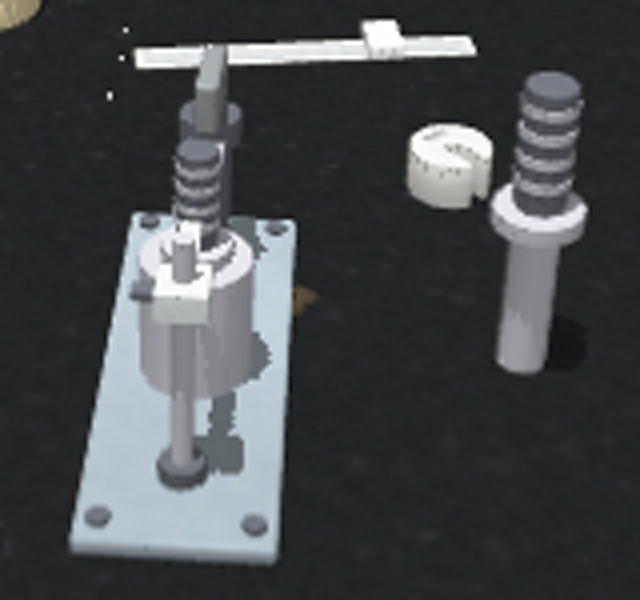

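The die's grey plunger is at top (366,246). The look-alikes are the larger grey one at top (380,184), blue (278,290), turquoise (334,307) and green (364,307). The one in the die is meant: it isn't one of the excluded colours and it is the smaller of the two grey ones, and the crops confirm this.

```bash
python3 - <<'E'
from h import *
c=cam('top'); s=cam('side')
f=lambda x,y:((x+.5)/6-.5+295,(y+.5)/6-.5+200)
P=[plane(c,*f(*p),.012) for p in [(168,85),(712,343),(628,528),(80,270)]]
for p in P: print(p.round(4))
ctr=sum(P)/4; d=(P[0]+P[3]-P[1]-P[2]); d/=np.linalg.norm(d); yaw=np.arctan2(-d[0],d[1]); print('ctr',ctr,'yaw',yaw,np.linalg.norm(P[0]-P[1]),np.linalg.norm(P[1]-P[2]))
print('grip top (z.135)',plane(c,*f(427,280),.135))
print('wing centre z.130',plane(c,*f(221,188),.130))
w1=plane(c,*f(178,165),.13);w2=plane(c,*f(268,213),.13);print('wing',w1,w2,np.arctan2(-(w1-w2)[0],(w1-w2)[1]))
g=lambda x,y:((x+.5)/4-.5+260,(y+.5)/4-.5+215)
print('grip tri',tri((c,*f(427,280)),(s,*g(198,150))))
print('finger tri',tri((c,*f(511,327)),(s,*g(188,228))))
E
```

```text
[ 0.6111 -0.0065  0.012 ]
[ 0.5025 -0.2413  0.012 ]
[ 0.423  -0.2048  0.012 ]
[0.5305 0.0302 0.012 ]
ctr [ 0.5167602  -0.10559893  0.012     ] yaw -0.431371122046636 0.2586612690215186 0.08751071774040893
grip top (z.135) [ 0.51511273 -0.10741207  0.135     ]
wing centre z.130 [ 0.55112175 -0.02625288  0.13      ]
wing [ 0.56006137 -0.0091642   0.13      ] [ 0.54142011 -0.04490664  0.13      ] -0.48073401652584696
grip tri (array([ 0.51534437, -0.10752217,  0.1343028 ]), [array([ 0. , -0.1]), array([-0.1,  0. ])])
finger tri (array([ 0.498365  , -0.14243967,  0.11776519]), [array([-0. ,  0.1]), array([ 0.1, -0. ])])
```

```bash
python3 - <<'E'
from h import *
s=monitor.read_state(); R=cv2.Rodrigues(s['orientation'])[0]; print(R.round(3)); z=R[:,2]; print('z heading',np.arctan2(z[1],z[0]))
a=-.48; t=np.array([.5525,-.026,.2])
print('targets',a, a+np.pi); print('delta in tool', (R.T@(t-s['tool_pos'])*1000).round(1))
E
```

```text
[[-0.942 -0.     0.336]
 [-0.336  0.001 -0.942]
 [-0.    -1.    -0.001]]
z heading -1.2280143289735252
targets -0.48 2.661592653589793
delta in tool [-511.6   26.5 -389.5]
```

```bash
python3 - <<'E'
from h import *
c=cam('top'); s=cam('side')
print('blue',tri((c,278,288),(s,229,198)));print('turq',tri((c,334,306),(s,224,254)));print('green',tri((c,364,306.5),(s,233,274)));print('bigrey',tri((c,379,181),(s,397,238)))
print('scale',plane(c,480,112,.1),plane(c,490,232,.1))
E
```

```text
blue (array([0.41401691, 0.0951438 , 0.16845343]), [array([ 0.1, -0.3]), array([-0.4,  0. ])])
turq (array([ 0.37429289, -0.0345315 ,  0.11666453]), [array([ 0., -0.]), array([-0.,  0.])])
green (array([ 0.3747153 , -0.10560233,  0.11672902]), [array([ 0.1, -0.4]), array([-0.5,  0.1])])
bigrey (array([ 0.67268725, -0.13895391,  0.15056641]), [array([ 0.7, -1.4]), array([-2. ,  0.3])])
scale [ 0.86525502 -0.40285331  0.1       ] [ 0.55771768 -0.41788098  0.1       ]
```

```bash
python3 -m inch '[[[-62,0,-46,0,0,0],[-62,0,-46,0,-0.1,0],[-62,0,-46,0,-0.1,0],[-62,0,-20,0,-0.1,0],[-40,0,-10,0,-0.1,0]]]' 93 20
```

```text
t: 0.98
tool_pos: [0.369, -0.3248, 0.2269]
orientation: [-0.699, 1.784, -1.785]
force: [0.8, -0.8, 0.4]
opening: 0.0926
```

```bash
cat > d.py <<'E'
from h import *
import sys
# args x y z heading
def delta(x,y,z,h):
    s=monitor.read_state(); R=cv2.Rodrigues(s['orientation'])[0]; zz=R[:,2]
    hh=np.arctan2(zz[1],zz[0]); dh=(h-hh+np.pi)%(2*np.pi)-np.pi
    print('delta mm (current tool)',(R.T@(np.array([x,y,z])-s['tool_pos'])*1000).round(1),'turn tool y',round(-dh,3),'heading',hh.round(3),'tilt',np.arccos(-R[2,1]).round(4),'y-axis',R[:,1].round(4),'q6',s['q'][5].round(2),'F',s['force'].round(1),'t',s['t'])
delta(*map(float,sys.argv[1:5]))
E
python3 d.py .50 -.11 .26 -.48
python3 - <<'E'
from h import *
c=cam('wrist'); cv2.imwrite('pics/w1.png',c['image'])
E
```

```text
delta mm (current tool) [-242.1  -33.   -68.4] turn tool y -0.343 heading -0.823 tilt 0.0009 y-axis [ 8.e-04 -3.e-04 -1.e+00] q6 -0.0 F [ 0.8 -0.8  0.4] t 0.975
```

View pics/w1.png

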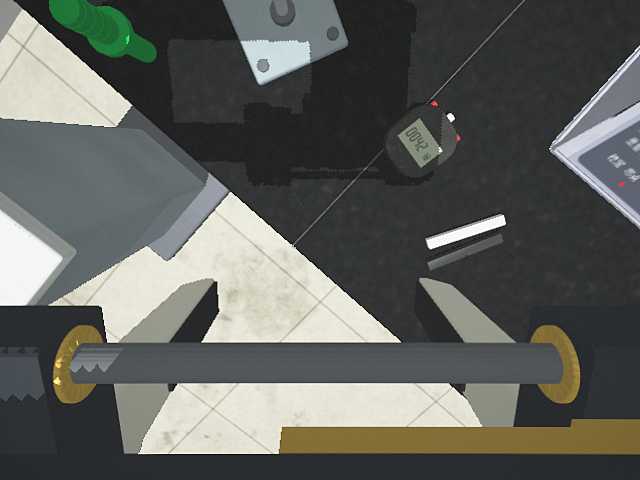

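```bash
python3 -m inch '[[[-40,0,-15,0,0,0],[-40,0,-15,0,-0.12,0],[-40,0,-15,0,-0.12,0],[0,0,0,0,-0.1,0],[0,0,0,0,0,0]]]'; python3 d.py .5525 -.026 .16 -.48
python3 - <<'E'
from h import *
c=cam('wrist'); cv2.imwrite('pics/w2.png',c['image'])
E
```

```text
t: 1.65
tool_pos: [0.421, -0.2103, 0.2267]
orientation: [-0.937, 1.559, -1.559]
force: [-0.1, -0.4, 0.0]
opening: 0.0926
delta mm (current tool) [-224.5   66.7   29.7] turn tool y -0.008 heading -0.488 tilt 0.0003 y-axis [ 1.e-04 -2.e-04 -1.e+00] q6 -0.08 F [-0.1 -0.4  0. ] t 1.65
```

View pics/w2.png

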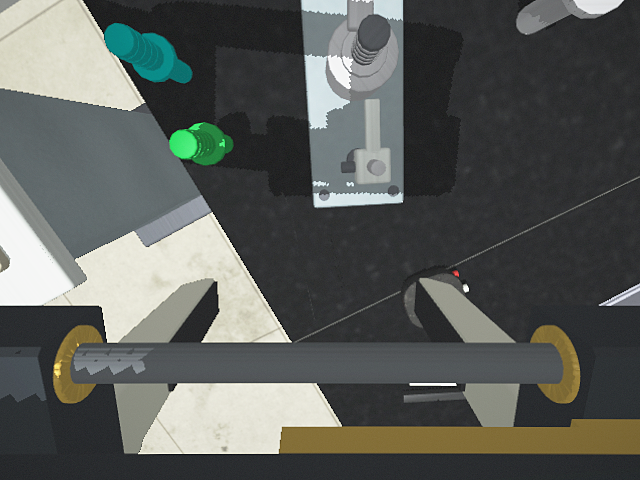

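```bash
python3 -m inch '[[[-40,0,10,0,0,0],[-40,0,10,0,0,0],[-40,0,10,0,0,0],[0,0,0,0,0,0]]]'; python3 d.py .5525 -.026 .16 -.48
python3 - <<'E'
from h import *
c=cam('wrist'); cv2.imwrite('pics/w3.png',c['image'])
cv2.imwrite('pics/w3z.png',cv2.resize(c['image'][0:300,220:540],None,fx=2.4,fy=2.0))
E
```

```text
t: 2.2
tool_pos: [0.5046, -0.1175, 0.2264]
orientation: [-0.937, 1.56, -1.559]
force: [-0.3, -0.1, -0.6]
opening: 0.093
delta mm (current tool) [-103.3   66.4   -0.7] turn tool y -0.009 heading -0.489 tilt 0.0006 y-axis [-2.e-04  6.e-04 -1.e+00] q6 0.16 F [-0.3 -0.1 -0.6] t 2.2
```

View pics/w3.png

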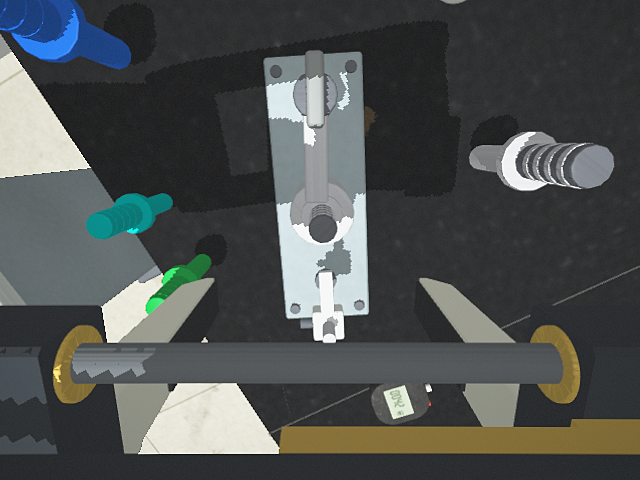

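```bash
python3 - <<'E'
import cv2
i=cv2.imread('pics/w3.png')
a=cv2.resize(i[40:140,265:365],None,fx=4,fy=4,interpolation=2);b=cv2.resize(i[190:290,275:375],None,fx=4,fy=4,interpolation=2)
cv2.imwrite('pics/w3z.png',cv2.hconcat([a,b]))
E
```

```text
(no output)
```

View pics/w3z.png

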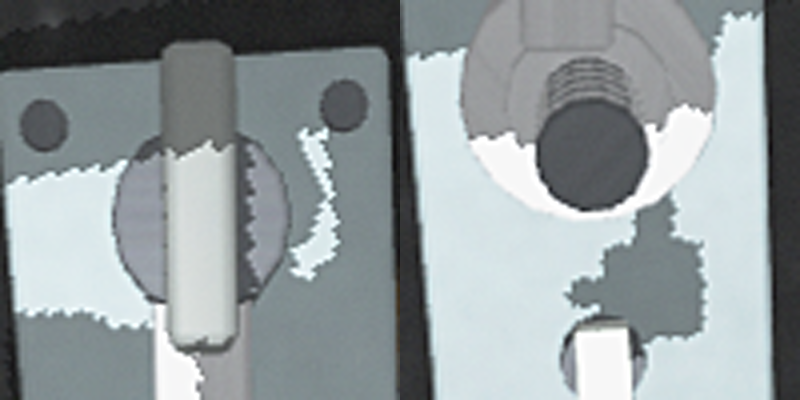

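```bash
python3 - <<'E'
from h import *
c=cam('wrist'); t=cam('top'); s=cam('side')
a=plane(c,265+197/4,40+42/4,.13); b=plane(c,265+203/4,40+340/4,.13); print('wing',a,b,(a+b)/2,np.linalg.norm(a-b)); d=a-b; print('wing heading x',np.arctan2(-d[0],d[1]))
print('grip',plane(c,275+48,190+155/4,.135))
u,v=275+204/4,190+330/4
f=lambda x,y:((x+.5)/6-.5+295,(y+.5)/6-.5+200); g=lambda x,y:((x+.5)/4-.5+260,(y+.5)/4-.5+215)
print('finger wt',tri((c,u,v),(t,*f(511,327))),'ws',tri((c,u,v),(s,*g(188,228))))
for z in (.105,.115,.123): print(z,plane(c,u,v,z))
cv2.imwrite('pics/s3.png',cv2.resize(s['image'][215:365,260:420],None,fx=4,fy=4,interpolation=2))
E
```

```text
wing [ 0.56023702 -0.00849133  0.13      ] [ 0.54062588 -0.04736301  0.13      ] [ 0.55043145 -0.02792717  0.13      ] 0.04353854074538841
wing heading x -0.4672487591503371
grip [ 0.51346244 -0.10894155  0.135     ]
finger wt (array([ 0.49852003, -0.14242092,  0.11951867]), [array([-0.2, -0.1]), array([ 0.1, -0. ])]) ws (array([ 0.49819941, -0.14293306,  0.11806587]), [array([-0.3,  0. ]), array([0.1, 0. ])])
0.105 [ 0.49657395 -0.14723775  0.105     ]
0.115 [ 0.49798423 -0.14400583  0.115     ]
0.123 [ 0.49911246 -0.14142029  0.123     ]
```

```bash
python3 d.py .553 -.0265 .15 -.48
```

```text
delta mm (current tool) [-105.7   76.5    0.2] turn tool y -0.01 heading -0.49 tilt 0.0005 y-axis [-4.e-04 -2.e-04 -1.e+00] q6 0.16 F [ 0.3  0.  -0.3] t 2.4
```

```bash
python3 -m inch '[[[-40,0,0,0,0,0],[-40,0,0,0,-0.02,0],[-24,20,0,0,0,0],[0,28,0,0,0,0],[0,28,0,0,0,0],[0,0,0,0,0,0]]]' 50; python3 d.py .551 -.027 .113 -.47
python3 - <<'E'
from h import *
cv2.imwrite('pics/w4.png',cam('wrist')['image'])
c=cam('side');cv2.imwrite('pics/s4.png',cv2.resize(c['image'][165:365,230:430],None,fx=3,fy=3,interpolation=2))
E
```

```text
t: 3.15
tool_pos: [0.5498, -0.0274, 0.1482]
orientation: [-0.953, 1.55, -1.545]
force: [0.3, -0.0, 0.2]
opening: 0.0498
delta mm (current tool) [-0.9 35.1  1.1] turn tool y 0.0 heading -0.47 tilt 0.005 y-axis [-5.e-03  5.e-04 -1.e+00] q6 0.33 F [ 0.3 -0.   0.2] t 3.15
```

View pics/w4.png

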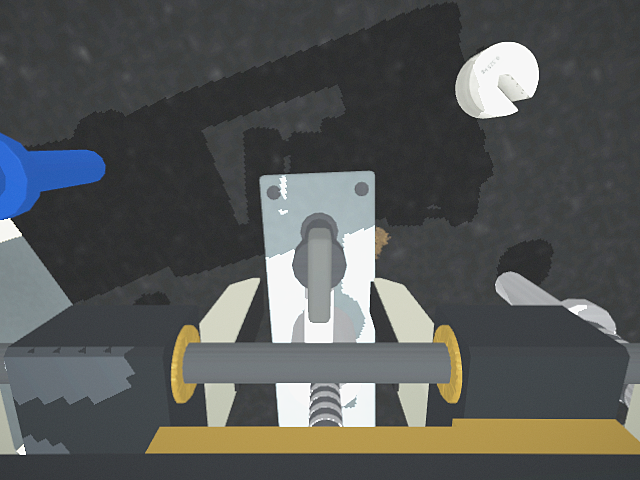

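View pics/s4.png

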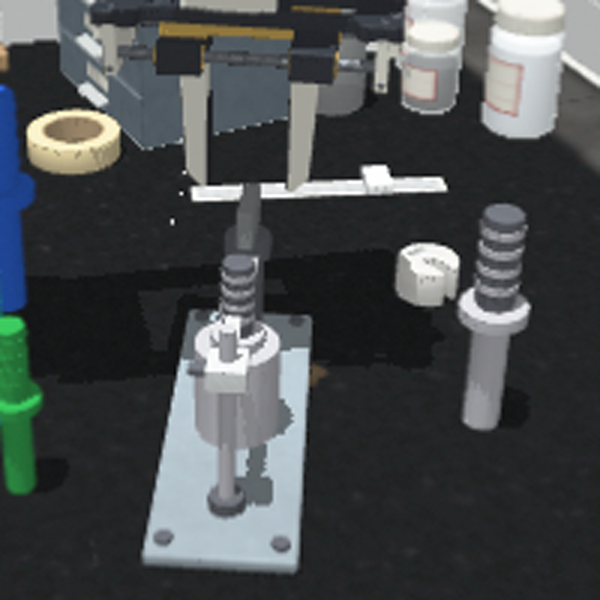

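The wing is centred between the open fingers, so I'll go down and close.

```bash
python3 -m inch '[[[0,17,0,0,0,0],[0,17,0,0,0,0],[0,0,0,0,0,0]]]'; python3 -m inch '[[[0,0,0,0,0,0],[0,0,0,0,0,0],[0,0,0,0,0,0],[0,0,0,0,0,0]]]' 5 15;python3 d.py .551 -.027 .113 -.47
```

```text
t: 3.62
tool_pos: [0.5504, -0.0264, 0.1143]
orientation: [-0.953, 1.548, -1.544]
force: [-0.4, -0.1, -0.2]
opening: 0.0503
t: 4.12
tool_pos: [0.5522, -0.0265, 0.117]
orientation: [-0.95, 1.544, -1.545]
force: [-0.1, 0.7, -0.7]
opening: 0.0148
delta mm (current tool) [ 1.   4.  -0.9] turn tool y 0.002 heading -0.468 tilt 0.0006 y-axis [ 6.e-04 -1.e-04 -1.e+00] q6 0.33 F [-0.1  0.7 -0.7] t 4.125
```

```bash
python3 -m inch '[[[0,0,0,0,0,0],[0,0,0,0,0,0]]]';  for i in 1 2 3; do python3 d.py .551 -.027 .113 -.47;python3 -m inch '[[[0,0,0,0,0,0]]]'; done
```

```text
t: 4.38
tool_pos: [0.5518, -0.0264, 0.1169]
orientation: [-0.95, 1.545, -1.545]
force: [-3.7, 2.0, 5.0]
opening: 0.012
delta mm (current tool) [ 0.9  3.9 -0.5] turn tool y 0.002 heading -0.468 tilt 0.0004 y-axis [-3.e-04  3.e-04 -1.e+00] q6 0.33 F [-3.7  2.   5. ] t 4.375
t: 4.5
tool_pos: [0.5518, -0.0264, 0.1169]
orientation: [-0.95, 1.545, -1.545]
force: [-3.9, 0.9, 5.6]
opening: 0.012
delta mm (current tool) [ 0.9  3.9 -0.5] turn tool y 0.002 heading -0.468 tilt 0.0004 y-axis [-3.e-04  2.e-04 -1.e+00] q6 0.33 F [-3.9  0.9  5.6] t 4.5
t: 4.62
tool_pos: [0.5518, -0.0264, 0.1169]
orientation: [-0.95, 1.545, -1.545]
force: [-4.2, 1.9, 5.5]
opening: 0.0118
delta mm (current tool) [ 0.9  3.9 -0.5] turn tool y 0.002 heading -0.468 tilt 0.0004 y-axis [-3.e-04  3.e-04 -1.e+00] q6 0.33 F [-4.2  1.9  5.5] t 4.625
t: 4.75
tool_pos: [0.5519, -0.0264, 0.1169]
orientation: [-0.95, 1.545, -1.545]
force: [-4.0, 1.5, 4.9]
opening: 0.0119
```

```bash
python3 -m inch '[[[0,0,0,0,0.15,0],[0,0,0,0,0.15,0],[0,0,0,0,0.15,0],[0,0,0,0,0.15,0]]]'; python3 d.py .5525 -.026 .113 -.47
```

```text
t: 5.25
tool_pos: [0.5517, -0.0262, 0.1169]
orientation: [-0.495, 1.943, -1.942]
force: [-4.9, 2.4, 6.5]
opening: 0.0117
delta mm (current tool) [-0.8  3.9  0.2] turn tool y -0.603 heading -1.073 tilt 0.0008 y-axis [-7.e-04  5.e-04 -1.e+00] q6 0.93 F [-4.9  2.4  6.5] t 5.25
```

```bash
python3 -m inch '[[[0,0,0,0,0.16,0],[0,0,0,0,0.16,0],[0,0,0,0,0.16,0],[0,0,0,0,0.16,0],[0,0,0,0,0.16,0],[0,0,0,0,0.16,0],[0,0,0,0,0.04,0],[0,0,0,0,0,0]]]'; python3 d.py .5525 -.026 .113 -.47
python3 - <<'E'
from h import *
c=cam('top');cv2.imwrite('pics/t5.png',cv2.resize(c['image'][190:310,285:435],None,fx=5,fy=5,interpolation=2))
c=cam('side');cv2.imwrite('pics/s5.png',cv2.resize(c['image'][165:365,230:430],None,fx=3,fy=3,interpolation=2))
E
```

```text
t: 6.25
tool_pos: [0.5517, -0.0258, 0.1169]
orientation: [-0.492, -1.943, 1.942]
force: [-6.0, 5.1, 7.1]
opening: 0.0123
delta mm (current tool) [-0.8  3.9 -0.2] turn tool y -1.598 heading -2.068 tilt 0.0013 y-axis [-7.0e-04  1.1e-03 -1.0e+00] q6 1.93 F [-6.   5.1  7.1] t 6.25
```

View pics/s5.png

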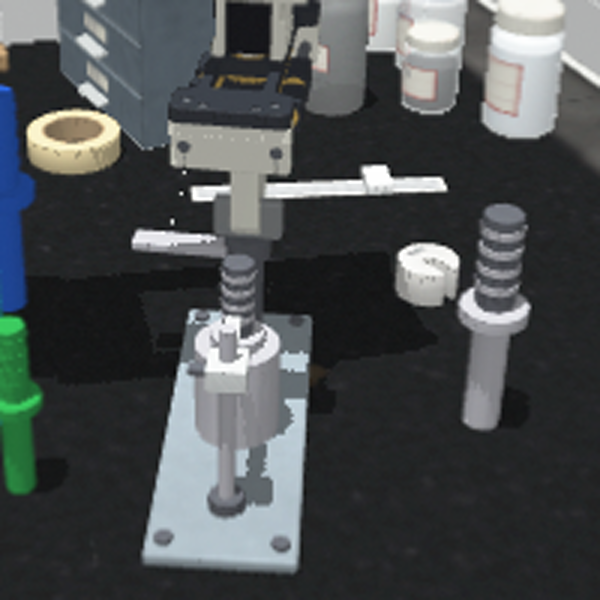

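The strap now sticks out to the left at (180,240) in the crop, clear of the plunger. Next I release the wing and go up.

```bash
python3 -m inch '[[[0,0,0,0,0,0],[0,0,0,0,0,0],[0,0,0,0,0,0],[0,-10,0,0,0,0],[0,-30,0,0,0,0],[0,-40,0,0,0,0],[0,0,0,0,-0.15,0],[0,0,0,0,-0.17,0]]]' 50; python3 -m inch '[[[0,0,0,0,-0.17,0],[0,0,0,0,-0.17,0],[0,0,0,0,-0.17,0],[0,0,0,0,-0.17,0],[0,0,0,0,-0.17,0],[0,0,0,0,-0.17,0],[0,0,0,0,-0.17,0],[0,0,0,0,-0.1,0]]]'; python3 d.py .5145 -.108 .19 -.44
```

```text
t: 7.35
tool_pos: [0.5527, -0.0267, 0.1985]
orientation: [-0.187, -2.132, 2.133]
force: [0.6, -0.0, 0.2]
opening: 0.05
t: 8.35
tool_pos: [0.5522, -0.0266, 0.1975]
orientation: [-0.959, 1.534, -1.535]
force: [-0.4, 0.6, 0.1]
opening: 0.05
delta mm (current tool) [89.7  7.5  1.7] turn tool y -0.014 heading -0.454 tilt 0.0009 y-axis [ 9.e-04 -2.e-04 -1.e+00] q6 0.31 F [-0.4  0.6  0.1] t 8.35
```

```bash
python3 -m inch '[[[30,0,0.5,0,0,0],[30,0,0.5,0,-0.023,0],[29,0,0.5,0,0,0],[0,0,0,0,0,0],[0,0,0,0,0,0],[0,0,0,0,0,0]]]'; python3 d.py .515 -.1074 .102 -.431
python3 - <<'E'
from h import *
c=cam('top');cv2.imwrite('pics/t6.png',cv2.resize(c['image'][190:310,285:435],None,fx=5,fy=5,interpolation=2))
c=cam('wrist');cv2.imwrite('pics/w6.png',c['image'])
c=cam('side');cv2.imwrite('pics/s6.png',cv2.resize(c['image'][225:325,260:360],None,fx=6,fy=6,interpolation=2))
E
```

```text
t: 9.1
tool_pos: [0.515, -0.1065, 0.1968]
orientation: [-0.971, 1.521, -1.521]
force: [0.4, -0.4, -0.2]
opening: 0.0503
delta mm (current tool) [ 0.8 94.8  0.4] turn tool y -0.003 heading -0.434 tilt 0.0003 y-axis [ 3.e-04  2.e-04 -1.e+00] q6 0.13 F [ 0.4 -0.4 -0.2] t 9.1
```

View pics/s6.png

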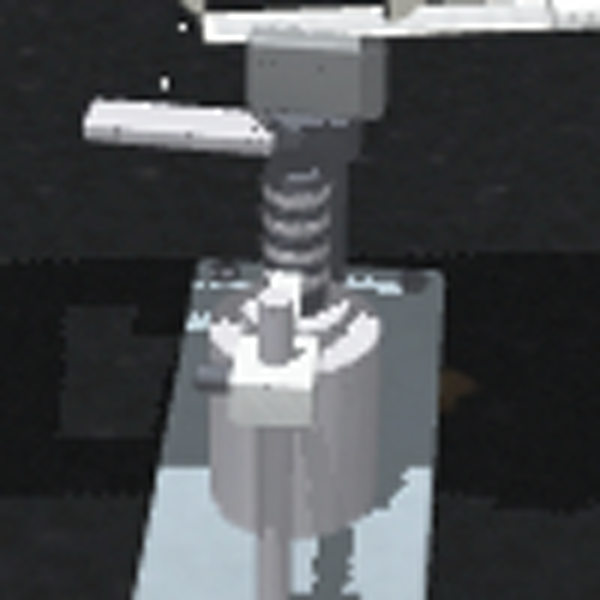

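View pics/w6.png

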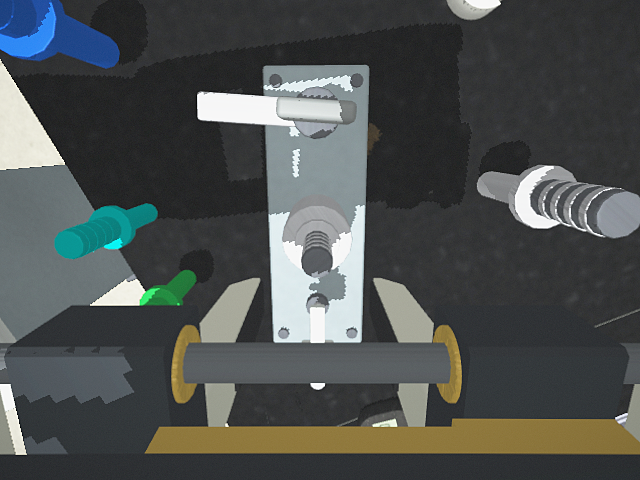

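```bash
python3 - <<'E'
import cv2
i=cv2.imread('pics/w6.png')
a=cv2.resize(i[225:325,267:367],None,fx=5,fy=5,interpolation=2)
s=cv2.imread('pics/s6.png'); b=cv2.resize(s[250:350,240:340],(500,500),interpolation=0)
cv2.imwrite('pics/z6.png',cv2.resize(cv2.hconcat([a,b]),None,fx=.8,fy=.8))
E
```

```text
(no output)
```

View pics/z6.png

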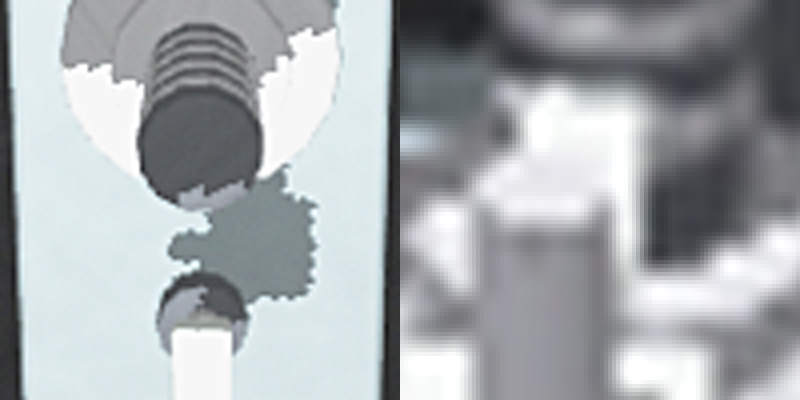

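```bash
python3 - <<'E'
from h import *
c=cam('wrist'); t=cam('top'); s=cam('side')
u,v=317.3,306.3
f=lambda x,y:((x+.5)/6-.5+295,(y+.5)/6-.5+200)
print('ws',tri((c,u,v),(s,307.3,270.6)),'wt',tri((c,u,v),(t,*f(511,327))), 'st', tri((s,307.3,270.6),(t,*f(511,327))))
for z in (.105,.115,.119,.123): print(z,plane(c,u,v,z), proj(s,plane(c,u,v,z)))
print('grip',plane(c,267+200/4,225+150/4,.135))
E
```

```text
ws (array([ 0.49955023, -0.14089343,  0.11867427]), [array([ 0.6, -0. ]), array([-0.2, -0. ])]) wt (array([ 0.49864642, -0.14265373,  0.11462206]), [array([0.4, 0.2]), array([-0.1,  0.1])]) st (array([ 0.4988676 , -0.1424223 ,  0.11967592]), [array([-0.3,  0. ]), array([ 0.1, -0.2])])
0.105 [ 0.49663491 -0.14640797  0.105     ] [[306.53353421 279.04175819]]
0.115 [ 0.49850964 -0.1422777   0.115     ] [[306.78009616 272.86333955]]
0.119 [ 0.49925954 -0.1406256   0.119     ] [[306.87902341 270.3871476 ]]
0.123 [ 0.50000943 -0.13897349  0.123     ] [[306.97812169 267.90824948]]
grip [ 0.51417768 -0.10776346  0.135     ]
```

```bash
python3 -m inch '[[[1,30,0,0,0,0],[0,30,0,0,0,0],[0,20,0,0,0,0],[0,15,0,0,0,0],[0,0,0,0,0,0],[0,0,0,0,0,0],[0,0,0,0,0,0]]]'; python3 d.py .515 -.1074 .102 -.431
python3 - <<'E'
from h import *
c=cam('top');cv2.imwrite('pics/t7.png',cv2.resize(c['image'][190:310,285:435],None,fx=5,fy=5,interpolation=2))
c=cam('side');cv2.imwrite('pics/s7.png',cv2.resize(c['image'][225:325,260:360],None,fx=6,fy=6,interpolation=2))
E
```

```text
t: 10.28
tool_pos: [0.515, -0.1085, 0.1028]
orientation: [-0.97, 1.52, -1.523]
force: [-0.3, 0.0, 0.6]
opening: 0.0503
delta mm (current tool) [-1.   0.8 -0.4] turn tool y -0.004 heading -0.435 tilt 0.0019 y-axis [ 1.8e-03 -6.0e-04 -1.0e+00] q6 0.13 F [-0.3  0.   0.6] t 10.275
```

View pics/s7.png

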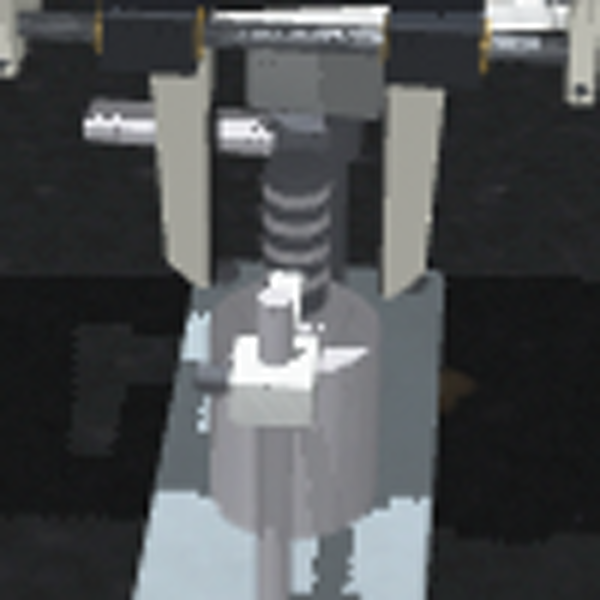

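The fingers straddle the grip symmetrically, at (190,280) and (400,290) in the crop, so I'll close.

```bash
python3 -m inch '[[[-0.5,0,0,0,0,0],[0,0,0,0,0,0],[0,0,0,0,0,0],[0,0,0,0,0,0],[0,0,0,0,0,0],[0,0,0,0,0,0]]]' 10 20; python3 d.py .515 -.1074 .102 -.431
```

```text
t: 11.12
tool_pos: [0.5144, -0.1078, 0.1016]
orientation: [-0.971, 1.522, -1.522]
force: [-0.5, -0.7, -0.6]
opening: 0.0199
delta mm (current tool) [-0.6 -0.4  0.4] turn tool y -0.004 heading -0.435 tilt 0.0 y-axis [ 0. -0. -1.] q6 0.13 F [-0.5 -0.7 -0.6] t 11.125
```

```bash
python3 -m inch '[[[0,0,0,0,0,0],[0,0,0,0,0,0]]]';python3 -m inch '[[[0,-2,0,0,0,0],[0,-2,0,0,0,0],[0,-2,0,0,0,0],[0,-2,0,0,0,0],[0,0,0,0,0,0]]]'; python3 d.py .515 -.1074 .102 -.431
```

```text
t: 11.38
tool_pos: [0.5144, -0.1078, 0.1016]
orientation: [-0.971, 1.522, -1.522]
force: [0.4, 0.1, 0.2]
opening: 0.0196
t: 12.0
tool_pos: [0.5145, -0.1078, 0.1099]
orientation: [-0.971, 1.522, -1.522]
force: [-0.5, 0.7, -3.1]
opening: 0.0197
delta mm (current tool) [-0.6  7.9  0.3] turn tool y -0.004 heading -0.435 tilt 0.0003 y-axis [ 3.e-04 -1.e-04 -1.e+00] q6 0.13 F [-0.5  0.7 -3.1] t 12.0
```

```bash
python3 -m inch '[[[0,-4,0,0,0,0],[0,-4,0,0,0,0],[0,-4,0,0,0,0],[0,-4,0,0,0,0],[0,-4,0,0,0,0],[0,-4,0,0,0,0],[0,-1,0,0,0,0],[0,0,0,0,0,0]]]';python3 -m inch '[[[0,0,0,0,0,0],[0,0,0,0,0,0]]]'; python3 d.py .515 -.1074 .1355 -.431
python3 - <<'E'
from h import *
c=cam('top');cv2.imwrite('pics/t8.png',cv2.resize(c['image'][200:290,300:420],None,fx=6,fy=6,interpolation=2))
c=cam('wrist');cv2.imwrite('pics/w8.png',c['image'])
c=cam('side');cv2.imwrite('pics/s8raw.png',c['image']);cv2.imwrite('pics/s8.png',cv2.resize(c['image'][240:300,280:340],None,fx=10,fy=10,interpolation=2))
E
```

```text
t: 13.0
tool_pos: [0.5144, -0.1078, 0.1347]
orientation: [-0.971, 1.522, -1.522]
force: [-0.2, -0.8, -2.7]
opening: 0.0197
t: 13.25
tool_pos: [0.5143, -0.1077, 0.1344]
orientation: [-0.971, 1.522, -1.522]
force: [-0.2, 0.4, -2.7]
opening: 0.0197
delta mm (current tool) [-0.6 -1.1  0.5] turn tool y -0.004 heading -0.435 tilt 0.0003 y-axis [-3.e-04  1.e-04 -1.e+00] q6 0.13 F [-0.2  0.4 -2.7] t 13.25
```

View pics/s8.png

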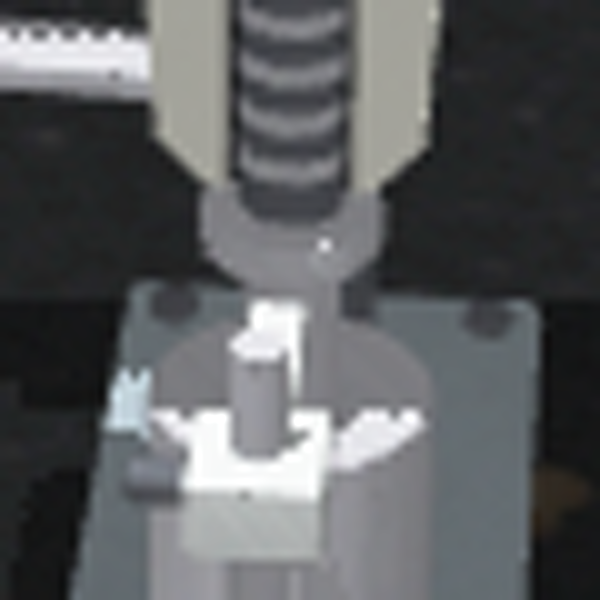

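View pics/w8.png

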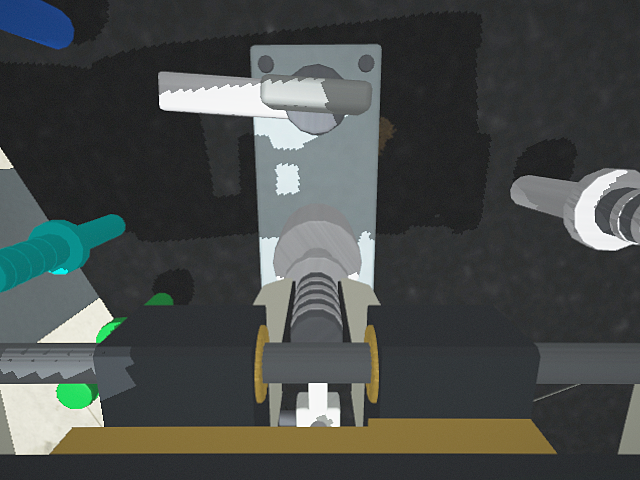

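```bash
python3 - <<'E'
from h import *
s=cam('side'); y=np.array([.418,.908,0]); b=np.array([.5144,-.1078,0])
h=s['o']-b; h[2]=0; h/=np.linalg.norm(h)
q=lambda P:((proj(s,P)[0]-[280,240]+.5)*10-.5).round(0)
for dz in (31,33,35):
  z=.085+dz/1000
  print(dz,'flange bottom near',q(b+h*.017+[0,0,z-.008]),'grip foot near',q(b+h*.010+[0,0,z]),'finger top',q(b-y*.036+[0,0,z]),'finger bottom',q(b-y*.036+[0,0,z-.006]))
print('sleeve L/R',q(b+np.cross(h,[0,0,1])*.027+[0,0,.077]),q(b-np.cross(h,[0,0,1])*.027+[0,0,.077]),'near',q(b+h*.027+[0,0,.077]))
E
```

```text
31 flange bottom near [288. 302.] grip foot near [289. 243.] finger top [273. 322.] finger bottom [273. 351.]
33 flange bottom near [288. 292.] grip foot near [289. 234.] finger top [273. 313.] finger bottom [273. 341.]
35 flange bottom near [288. 283.] grip foot near [289. 224.] finger top [274. 303.] finger bottom [273. 332.]
sleeve L/R [142. 389.] [432. 393.] near [286. 475.]
```

```bash
python3 - <<'E'
import cv2
i=cv2.imread('pics/s8raw.png')[255:295,288:328]
i=cv2.convertScaleAbs(i,alpha=1.0)
g=cv2.createCLAHE(4,(2,2)).apply(cv2.cvtColor(i,6))
cv2.imwrite('pics/s8z.png',cv2.hconcat([cv2.resize(i,(400,400),interpolation=0),cv2.cvtColor(cv2.resize(g,(400,400),interpolation=0),8)]))
E
```

```text
(no output)
```

View pics/s8z.png

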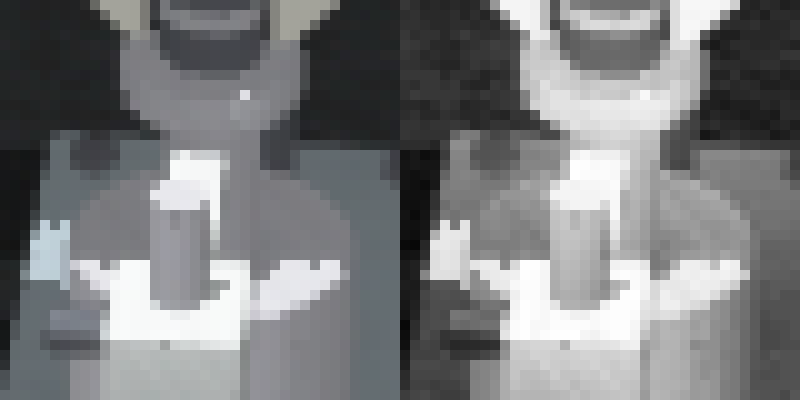

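Compared at the same level in the side view, the finger's end edge is at crop row 300, the grip foot at 220 and the flange's lower rim at 280. That gives gaps of 80 and 20 px, against 79 and 21 predicted for level. The flange is level to within about 1 mm and the lateral force is near zero, so I'm handing in.

```bash
python3 - <<'E'
from h import *
s=monitor.read_state(); print(s['t'],s['tool_pos'],s['force'],s['opening'],abs(s['dq']).max())
print(robot.close_job())
E
```

```text
13.45 [ 0.51435978 -0.10776048  0.134551  ] [-0.08630276 -0.27158365 -3.22521542] 0.019778411535045108 0.0021181862953370614
the job is handed in; nothing more can be done
None
```

I turned the clamp knob about 1.6 rad clockwise (gripper turn) and the strap swung clear. I then gripped the plunger in the die, drew it up about 33 mm and handed the job in at 13.5 s, still holding it. No verdict was reported.

- **Height:** in the side view the flange and the height finger agree as level to within about 1 mm. The absolute finger heights from different camera pairs disagreed (115 to 120 mm), and the side camera showed about 2.5 mm of bias. So I relied on comparing the flange and finger within the same side picture.
- **Hold:** the last reading showed side force under 0.5 N, about 3 N downward (roughly the plunger's weight), gripper opening 19.8 mm, and no tilt or motion beyond noise.
- **Not checked:** I did not measure whether the bystanders or the height finger moved. No contact with them showed in the forces or in the pictures I viewed.

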